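# Check a lab trolley's brake lever

## Robot

A 6-joint arm with a two-finger parallel gripper is mounted at the origin on the work surface. World frame = base frame: x ahead of the robot, y to its left, z up, the work surface at z = 0. Lengths are in mm, angles in rad, forces in N, time in s.
With the tool pointing down it reaches from about 350 to 775 mm from the base axis. Payload 7.3 kg.
Tool frame: the origin (TCP) lies on the centre line of the jaws, within the pads' length; the fingertips stand 22 mm ahead of it and the grasp point (between the pads) lies 3 mm ahead of it (bot.finger_overhang is the distance from the TCP to the fingertips, in mm); y points along the fingers, z is the direction in which the jaws open and shut, and the axes are right-handed (so a half turn about y gives the same grasp; the last joint's range is limited). The gripper opens to 92 mm and grips with 3 to 60 N. Pads are 19 mm wide; open, the fingers measure 130 mm over their backs; the gripper's body (75 mm by 190 mm) begins 47 mm behind the grasp point.
Start: joints at [-1.452, 0.342, 1.524, -0, 1.275, -0.146], TCP at [137.423, -506.713, 248.741] pointing down, gripper open.
Joint ranges: [-2.53, 2.53], [-0.77, 2.02], [0.04, 2.7], [-1, 4.14], [0.28, 2.66], [-3.11, 3.11]. Speed limits (rad/s): [2.57, 2.57, 3.14, 3.14, 3.14, 3.14].

## Interface

Orientations are given as [roll, pitch, yaw] about the fixed x, y, z axes, in that order (R = Rz(yaw) Ry(pitch) Rx(roll)).
In Python, from plant import bot, viewer, find_in, spot_point gives the robot as it stands.
- The arm moves only by the tool send_rows, never from a script. Its argument "moves" is a list of rows, each a list of 3 entries, a list of its own where there are three numbers: the shift along the tool's x, y, z in mm, then the turn, a rotation vector about the tool's x, y, z in degrees, then the finger opening in mm, from 0 to 91.8. A call has 1 to 20 rows; each row shifts and turns the pose as measured when the row begins, along the tool's axes as they then stand; what a row does not reach is not made up. A row lasts 1/8 s, in which the tool goes at most 62.5 mm and 10.7 degrees, less where a joint would pass 70% of its speed; a pose out of reach is approached as far as the arm can. A call with a gripper value outside its range is refused whole. The fingers move at their own pace and stop on an object; the grip force is fixed at half the most. Time passes only in rows, so rows that do not move let the fingers close. It gives the time, the measured TCP pose, the force and the opening at its end, in the units of the state.
- bot.get_obs(): the state, without advancing time (a new reading comes with each control period).
- viewer.capture(name): name is "scene" or "top"; returns the picture (480x640x3 uint8, blue, green, red); there is no depth.
- viewer.camera_model(name): a dict with "fx", "fy", "cx", "cy" (pixels), "rvec" (rotation vector, rad) and "tvec" (3), from world to camera coordinates, as OpenCV has them. Camera axes: x right, y down, z forward; pixel columns grow to the right and rows downward; lengths in mm; the calibration is good to about 2 mm. A picture is of the moment at which its call begins. camera_model takes no time and is no camera call.
- bot.close_job(): hands the job in, once; it reports no verdict.
Trained networks look in the newest picture that a camera, given by its name, has taken for a name from the list of things; names that differ only in an ending like _2 or _b are one class to them, and where a whole thing is asked for, a point or a joint stands for the part that bears it (a point fixed in the world has none). Each returns a list of dicts, best first, with "conf" (0 to 1); they miss things now and then, are a little off and sometimes report something else, mostly with a low value. They report only what shows in the picture. A call takes as long as a camera call.
- find_in(camera, thing): "extent" ([centre column, centre row, width, height] in pixels, round what is visible of it).
- spot_point(camera, thing): "point" ([column, row] in pixels: a listed point, or the origin of a listed thing).
The state is a dict: "time": time; "joint_positions": joint angles; "dq": joint speeds; "tau": joint torques, N m; "tool_pos": TCP position; "tcp_rot": TCP orientation; "contact_force": force on the tool from outside, world axes, zero at the start; "moment": the same for the moment, N m; "grip_width": finger opening in mm.
Only numpy, scipy, OpenCV 4.12 (cv2) and the standard library are available. Lean on these libraries where they do the work, as an engineer would, in place of code of your own. Each camera call takes 0.05 s, during which the arm holds its last target.

## Task

The trolley drawn up to the bench has just had its brake adjusted. With the backs of your fingers press its red brake lever all the way in towards the push bar until it stops, let it spring right back out, then press it in to its stop a second time and finish while holding it there, so that I can see that it stops short of the bar. Press firmly but do not force it, do not take the lever between your fingers or lean on the bar or trolley, and leave everything standing on the bench and trolley where it is.

Things in the scene. Friction and masses are not known exactly. Their poses are not given: they have to be found in the camera images.
- brake_lever (a joint): Angle of the red brake lever about its upright pivot, rad: 0 = sprung fully out (rest), growing as it is pressed in towards the push bar; rigid stop at 0.30, where about 26 mm of air is left to the bar. A spring pushes it out: at lever_pad it takes about 4 N to start it, 8 N at the stop. Nothing but the hand holds it in.
- lever_pad (a point): Where to press: on the blade's outer face (turned away from bar and robot, so it is pressed back towards the robot), 95 mm from the pivot, at mid-height. x axis points level out of that face, y along the blade to the pivot, z up; turns with the lever. Free air above the blade and at least 85 mm of it beyond the outer face.
- lever_pivot (a point): The lever's pivot at the blade's mid-height, 40 mm beyond the bar's centre line, z up; pressing in turns the lever clockwise seen from above. Red blade: straight, level, 200 mm above the bench, 12 mm thick, 20 mm high, 140 mm long from the pivot, 23 mm ball at its free end; at rest it slants away from the bar by 0.347 rad.
- lever_clamp: Black clamp of the brake lever, fixed on the push bar (its place along the bar differs), 41 mm high. Origin on the bar's centre line; x points across the bar, away from the robot; y along the bar to the robot's left; the blade runs from the clamp towards -y.
- trolley: Steel lab trolley standing beyond the bench's far edge, wheels locked, its push bar reaching back over the bench. Origin in the middle of the push bar, a level tube 28 mm thick and 380 mm long along y, 200 mm above the bench; x points away from the robot, the tray's near rim begins 240 mm beyond the bar and lies 170 mm lower.
- spray_a: Loose clear spray bottle with white top, 36 mm wide, 134 mm high, on the bench under or near the bar; leave alone. Origin under its foot.
- spray_b: The second spray bottle, the same; leave alone.
- burner: Loose gas burner with blue foot 84 mm wide, 132 mm high, on the bench; leave alone. Origin under its foot.
- tripod: Loose dark steel tripod, 170 mm wide, 204 mm high; leave alone. Origin on the bench under its middle.
- pen_red: Marker pen with red cap, 132 mm long, 13 mm thick, lying on the bench; leave alone.
- pen_blue: Marker pen with blue cap, the same; leave alone.
- beaker: Loose glass beaker, 72 mm wide, 95 mm high, on the bench; leave alone. Origin under its foot.

How it is judged (in metres and radians):
On the way, in this order (a step that is already met when the one before it is completed fails the run):
1. the lever is pressed in to its stop by the fingers (value of joint brake_lever above 0.265 rad and contact force between the fingers and brake_lever above 3 N), for 0.2 s.
2. the lever has sprung right back out (value of joint brake_lever below 0.03 rad), for 0.2 s.
3. the lever is pressed in to its stop again (all of step 1), for 0.2 s.
At the end, for the whole second after the job is handed in: The fingers hold the lever in at its stop (lever angle above 0.265 of 0.30 rad, fingers pressing on it with more than 3 N), without leaning (over 4 N) on the bar or trolley, and everything loose stands within 30 mm of where it stood (all of step 3 and contact force between each of the fingers, the arm and trolley below 4 N and not (distance of spray_a from where it was at the start of the episode above 0.03 m) and not (distance of spray_b from where it was at the start of the episode above 0.03 m) and not (distance of burner from where it was at the start of the episode above 0.03 m) and not (distance of tripod from where it was at the start of the episode above 0.03 m) and not (distance of pen_red from where it was at the start of the episode above 0.03 m) and not (distance of pen_blue from where it was at the start of the episode above 0.03 m) and not (distance of beaker from where it was at the start of the episode above 0.03 m)); the arm keeps its last pose, push and grip.
It fails at once if the lever is forced: pressed with more than 45 N (contact force between the fingers and brake_lever above 45 N).
It fails at once if the lever is taken between the fingers, not pressed with their outside (contact force between the fingers and brake_lever above 1 N and x of the grasp point in the frame of lever_pad below -0.002 m).
It fails at once if the robot leans on the bar or trolley (more than 4 N) (contact force between any of the fingers, the arm and trolley above 4 N).
It fails at once if something standing by is shifted more than 30 mm (distance of any of spray_a, spray_b, burner, tripod, pen_red, pen_blue, beaker from where it was at the start of the episode above 0.03 m).
It fails at once if something standing by is tipped over (angle between any of spray_a, spray_b, burner, tripod, pen_red, pen_blue, beaker's own z axis and vertical above 0.5 rad).
It also fails if it takes over 45 s, if anything falls off the work surface, if the arm or the gripper's body presses on something with over 40 N, if the wrist force passes 120 N, or if a joint passes its speed limit or range.

## Working session

There is one attempt and no reset: what is moved stays moved. The work goes in short steps, Python scripts to look and compute and a tool call to move; the robot and the scene stay as the last step left them, time stands still between calls to the robot, and variables do not carry over. Pictures are saved under pics/ and viewed, and the job is handed in when it is done.

Besides the shell and the picture viewer there is one more tool, called after "Request:" as name([rows], argument=value, ...), one row to a line, values as JSON. send_rows: Moves the arm, as the interface text tells. Its arguments: {"type":"object","properties":{"moves":{"type":"array","items":{"type":"array"}}},"required":["moves"]}

```bash
ls; mkdir -p pics
python3 - <<'E'
from plant import bot, viewer, find_in, spot_point
import cv2
print(bot.get_obs(), bot.finger_overhang)
for c in("scene","top"):
    cv2.imwrite(f"pics/{c}0.png",viewer.capture(c)); print(c,viewer.camera_model(c))
    for t in("lever_pad","lever_pivot","lever_clamp","trolley","spray_a","burner","tripod","beaker","pen_red"):
        print(t,[( [round(v) for v in d["point"]],round(d["conf"],2)) for d in spot_point(c,t)][:3])
    print([( [round(v) for v in d["extent"]],round(d["conf"],2)) for d in find_in(c,"brake_lever")][:3])
print(bot.get_obs()["time"])
E
```

```text
pics
{'time': 0.0, 'joint_positions': array([-1.45203203e+00,  3.42714527e-01,  1.52502008e+00, -6.68571898e-06,
        1.27540073e+00, -1.46010697e-01]), 'dq': array([-0.00099513, -0.00058576,  0.00101134,  0.00191359, -0.00069187,
        0.00190473]), 'tau': array([-1.73217118e-04, -4.31237948e+01, -2.44224787e+01,  7.18365703e-02,
        5.58960834e-02, -1.28235056e-04]), 'tool_pos': array([ 137.35749999, -506.32288731,  248.04812631]), 'tcp_rot': array([-1.57232353e+00,  2.18123756e-04, -2.87681587e+00]), 'contact_force': array([-0.52817735, -0.88302821,  0.41376299]), 'moment': array([ 0.01225178,  0.05828275, -0.01926835]), 'grip_width': 91.30730784102035} 22.0
scene {'fx': 467.35514444255915, 'fy': 467.35514444255915, 'cx': 317.69710245945254, 'cy': 238.9855821303716, 'rvec': array([ 2.38636051,  0.24150931, -0.09406712]), 'tvec': array([-487.30724492,   31.27499569, 1171.41763667])}
lever_pad [([372, 229], 0.75)]
lever_pivot [([358, 198], 0.67)]
lever_clamp [([338, 193], 0.73), ([240, 357], 0.23)]
trolley [([332, 226], 0.77)]
spray_a [([364, 319], 0.83), ([348, 260], 0.7)]
burner [([204, 444], 0.74)]
tripod [([307, 164], 0.65)]
beaker [([289, 203], 0.95)]
pen_red [([243, 360], 0.88)]
[([366, 225, 31, 55], 0.98)]
top {'fx': 622.6097247475109, 'fy': 622.6097247475109, 'cx': 312.4212534793639, 'cy': 241.3181203191935, 'rvec': array([ 2.160884  , -2.17022288,  0.1170575 ]), 'tvec': array([   1.79846646,  495.06115214, 1665.0759137 ])}
lever_pad [([306, 192], 0.68)]
lever_pivot [([271, 204], 0.65)]
lever_clamp [([272, 218], 0.57)]
trolley [([313, 224], 0.65)]
spray_a [([339, 199], 0.67), ([395, 285], 0.51), ([272, 219], 0.32)]
burner [([460, 286], 0.71)]
tripod []
beaker [([220, 291], 0.89), ([461, 286], 0.35), ([313, 222], 0.29)]
pen_red []
[([304, 193, 56, 32], 0.75)]
1.1
```

View pics/scene0.png

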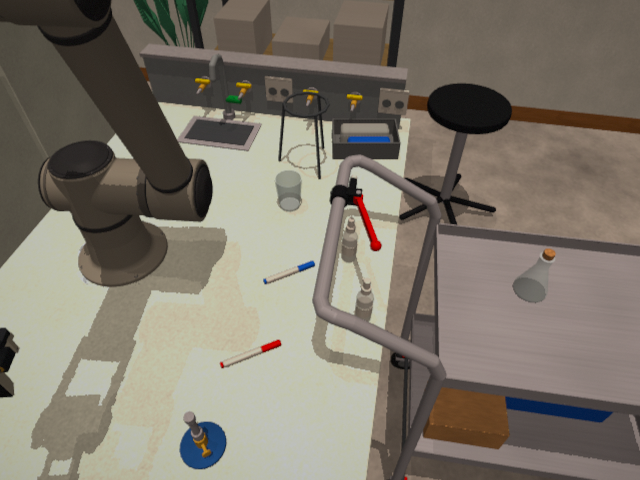

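View pics/top0.png

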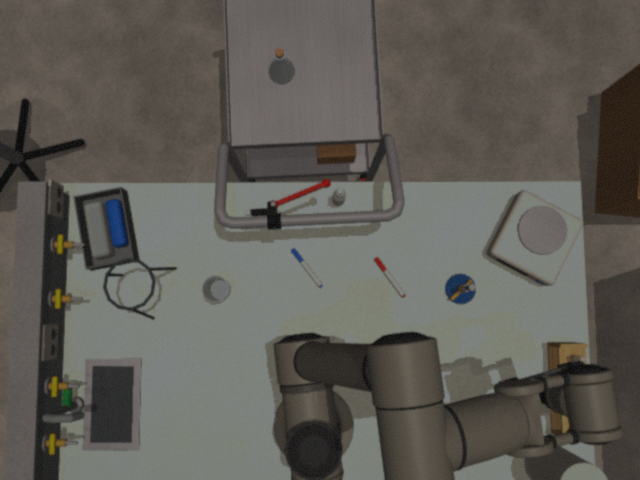

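```bash
cat > h.py <<'E'
import numpy as np, cv2
from scipy.spatial.transform import Rotation as Ro
from scipy.optimize import least_squares
def proj(m,P):
    K=np.array([[m["fx"],0,m["cx"]],[0,m["fy"],m["cy"]],[0,0,1]])
    return cv2.projectPoints(np.array(P,float).reshape(-1,3),m["rvec"],m["tvec"],K,None)[0].reshape(-1,2)
def ray(m,p,z):
    R=Ro.from_rotvec(m["rvec"]).as_matrix(); c=-R.T@m["tvec"]
    d=R.T@np.array([(p[0]-m["cx"])/m["fx"],(p[1]-m["cy"])/m["fy"],1]); return c+d*(z-c[2])/d[2]
E
python3 - <<'E'
from plant import viewer
from h import *
s,t=viewer.camera_model("scene"),viewer.camera_model("top")
for n,z,ps,pt in [("pad",200,(372,229),(306,192)),("pivot",200,(358,198),(271,204)),("clamp",200,(338,193),(272,218)),("trolley",200,(332,226),(313,224)),("sprayA",0,(364,319),(339,199)),("sprayB",0,(348,260),(395,285)),("burner",0,(204,444),(460,286)),("beaker",0,(289,203),(220,291)),("tripod",0,(307,164),(0,0)),("pen",6,(243,360),(0,0))]:
    print(n,ray(s,ps,z).round(),ray(t,pt,z).round())
E
```

```text
pad [608.   8. 200.] [598.  15. 200.]
pivot [567.  94. 200.] [569. 101. 200.]
clamp [522. 101. 200.] [534.  98. 200.]
trolley [527.  -0. 200.] [519.  -2. 200.]
sprayA [618. -77.  -0.] [616. -75.   0.]
sprayB [556.  85.   0.] [ 377. -226.    0.]
burner [ 367. -402.    0.] [ 373. -404.    0.]
beaker [364. 256.   0.] [362. 253.   0.]
tripod [376. 434.   0.] [1202.  897.    0.]
pen [ 387. -229.    6.] [1199.  894.    6.]
```

Run:
```python
from plant import viewer
from h import *
for c,box in(("scene",(310,150,420,340)),("top",(200,150,420,240))):
    m=viewer.camera_model(c); im=cv2.imread(f"pics/{c}0.png"); x0,y0,x1,y1=box
    sub=im[y0:y1,x0:x1]; h=cv2.cvtColor(sub,cv2.COLOR_BGR2HSV)
    red=(((h[...,0]<8)|(h[...,0]>172))&(h[...,1]>150)&(h[...,2]>70)).astype(np.uint8)
    n,l,st,ce=cv2.connectedComponentsWithStats(red); k=1+st[1:,4].argmax(); print(c,st[k]+[x0,y0,0,0,0])
    pts=np.argwhere(l==k)[:,::-1]+[x0,y0]; W=np.array([ray(m,p,200) for p in pts])[:,:2]
    mu=W.mean(0); u=np.linalg.svd(W-mu)[2][0]; u*=np.sign(-u[1]); s=(W-mu)@u
    print("dir slant",np.arctan2(u[0],-u[1]),"mean",mu,"ends",mu+u*s.min(),mu+u*s.max(),"len",np.ptp(s))
    cv2.imwrite(f"pics/{c}crop.png",cv2.resize(sub,None,fx=3 if c=="top" else 3,fy=3,interpolation=cv2.INTER_CUBIC))
t=viewer.camera_model("top"); print("spray b top",ray(t,(313,202),134),ray(t,(313,202),0))
for cx in (220,240,300,340,380,398): print(cx)
for y in(-190,190,0,100): print(y,proj(t,[523,y,200]))
```

```text
scene [353 194  28  57 430]
dir slant 0.3959832999844889 mean [595.38095863  24.44053758] ends [562.01291545 104.25569066] [624.94438256 -46.27410377] len 163.15510584475302
top [276 179  54  27 251]
dir slant 0.4010682766723552 mean [599.75021262  17.97013333] ends [569.25137604  89.89235737] [625.56273332 -42.90084095] len 144.23939294755343
spray b top [584.72736976  -2.26172324 134.        ] [607.9196374   -2.41403977   0.        ]
220
240
300
340
380
398
-190 [[389.8799334  221.97471191]]
190 [[234.51382166 222.64577786]]
0 [[312.1961033  222.31024823]]
100 [[271.31049889 222.4868436 ]]
```

View pics/topcrop.png

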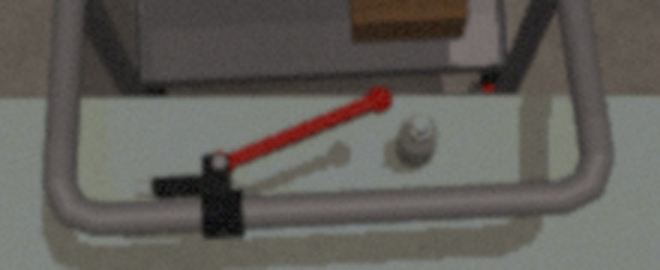

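View pics/scenecrop.png

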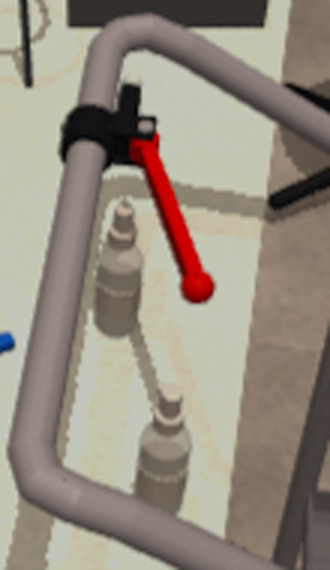

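Run:
```python
from plant import viewer
from h import *
s,t=viewer.camera_model("scene"),viewer.camera_model("top")
print("ball",ray(s,(375.7,245),200),ray(t,(326.3,183),200))
print("pivot",ray(s,(358.5,192.5),210),ray(t,(273,203.3),210))
def f(p):
    x,y,a=p; P=[[x,y,210],[x+140*np.sin(a),y-140*np.cos(a),200]]
    return np.r_[(proj(s,P)-[[359,192.5],[375.7,245]]).ravel(),(proj(t,P)-[[273,203.3],[326.3,183]]).ravel()]
r=least_squares(f,[568,97,.4]); x,y,a=r.x;print(r.x,r.fun.round(1))
for th in(0,.3):
    b=a-th; u=np.array([np.sin(b),-np.cos(b)]); n=np.array([np.cos(b),np.sin(b)])
    print(th,"pad",np.array([x,y])+95*u+6*n,"n",n)
```

```text
ball [620.56848885 -34.31176806 200.        ] [620.55395966 -35.14865145 200.        ]
pivot [566.49370958 100.72385405 210.        ] [568.79054798  95.35010921 210.        ]
[5.68528262e+02 9.62661129e+01 3.78690908e-01] [ 0.1  1.5 -0.1 -0.2 -0.4  0.1 -0.5  0.1]
0 pad [609.225081    10.21514574] n [0.92914941 0.36970444]
0.3 pad [581.97761859   2.03175178] n [0.99690547 0.07860972]
```

Request:
send_rows([
  [[0,-40,0],[0,0,0],0],
  [[0,-40,0],[0,0,0],0],
  [[-45,0,0],[0,-5,0],0],
  [[-50,0,0],[0,-5.5,0],0],
  [[-50,0,0],[0,-5.5,0],0],
  [[-50,0,0],[0,-5.5,0],0],
  [[-50,0,0],[0,-5.5,0],0],
  [[-50,0,0],[0,-5.5,0],0],
])

```text
time: 2.1
tool_pos: [397.0, -364.2, 330.9]
tcp_rot: [-1.57, -0.0, -2.299]
contact_force: [-0.6, -0.5, 0.2]
grip_width: 16.5
```

Request:
send_rows([
  [[-50,0,5],[0,-5.5,0],0],
  [[-50,0,10],[0,-5.5,0],0],
  [[-50,0,10],[0,-5.5,0],0],
  [[-50,0,15],[0,-5.5,0],0],
  [[-50,0,15],[0,-5.5,0],0],
  [[-50,0,15],[0,-5.5,0],0],
  [[-40,0,15],[0,-5.5,0],0],
  [[-20,0,10],[0,-5.5,0],0],
  [[0,0,0],[0,0,0],0],
])

```text
time: 3.22
tool_pos: [636.0, -59.9, 329.1]
tcp_rot: [-1.571, -0.001, -1.501]
contact_force: [-0.0, -0.5, 0.0]
grip_width: 0.4
```

Request:
send_rows([
  [[-40,0,20],[0,-2,0],0],
  [[-32,0,22],[0,0,0],0],
  [[0,0,0],[0,0,0],0],
])

```text
time: 3.6
tool_pos: [671.8, 13.1, 328.8]
tcp_rot: [-1.572, -0.002, -1.476]
contact_force: [-0.5, -0.3, 0.3]
grip_width: 0.7
```

Run:
```python
from plant import bot,viewer
import cv2
for c in("scene","top"): cv2.imwrite(f"pics/{c}1.png",viewer.capture(c))
print(bot.get_obs())
```

```text
{'time': 3.7, 'joint_positions': array([-0.0963713 ,  0.59832515,  0.89184824, -0.00327721,  1.65211368,
       -0.18980752]), 'dq': array([-0.01801706, -0.01071281,  0.00636078, -0.00028134, -0.0008963 ,
       -0.00577282]), 'tau': array([ 1.22522235e+00, -5.76457036e+01, -2.68549275e+01,  1.64123336e-01,
        5.06587769e-02,  6.11132104e-02]), 'tool_pos': array([671.19125073,  10.89997237, 329.30602901]), 'tcp_rot': array([-1.57209416, -0.00307696, -1.47762317]), 'contact_force': array([-0.54429699, -0.5254165 ,  1.04021338]), 'moment': array([-0.00128747, -0.11304847,  0.0131283 ]), 'grip_width': 0.5136104171216509}
```

View pics/scene1.png

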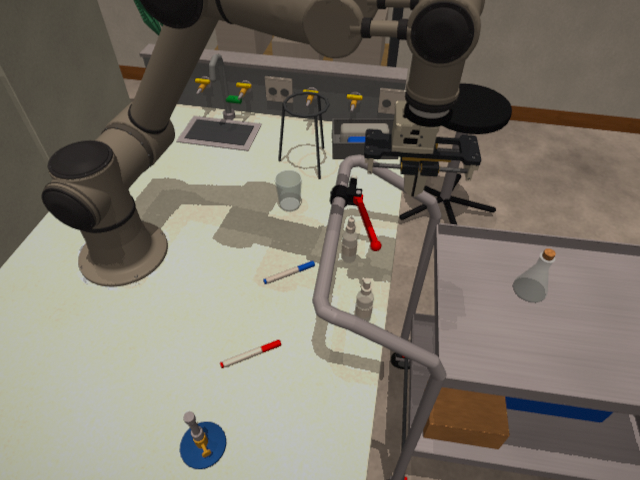

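The closed gripper hangs at about (420,180), beyond the lever at (366,225). Nothing on the bench has moved, so I'll descend next.

Request:
send_rows([
  [[0,40,0],[0,0,0],0],
  [[0,40,0],[0,0,0],0],
  [[0,30,0],[0,0,0],0],
  [[0,12,0],[0,0,0],0],
  [[0,0,0],[0,0,0],0],
])

```text
time: 4.32
tool_pos: [669.6, 0.8, 207.5]
tcp_rot: [-1.568, -0.006, -1.491]
contact_force: [0.5, -0.3, -0.1]
grip_width: 0.4
```

Run:
```python
from plant import bot,viewer
import cv2
for c in("scene","top"): cv2.imwrite(f"pics/{c}2.png",cv2.resize(viewer.capture(c)[120:300,220:500],None,fx=2.8,fy=2.8))
o=bot.get_obs();print(o["tool_pos"],o["contact_force"])
```

```text
[670.34014945   1.1296439  208.86423729] [ 0.40267896 -0.59947469 -0.13513186]
```

View pics/scene2.png

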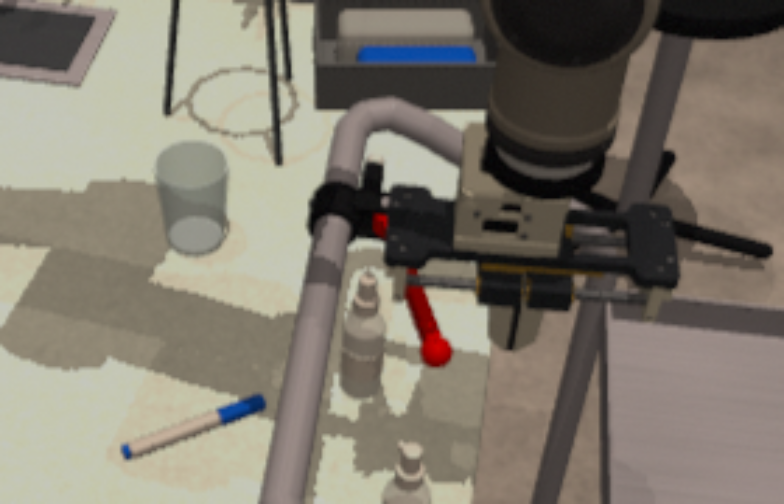

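Request:
send_rows([
  [[-8,1,-15],[0,-0.5,0],0],
  [[-1,0,-15],[0,0,0],0],
  [[0,0,-5],[0,0,0],0],
])

```text
time: 4.8
tool_pos: [636.1, 6.7, 212.3]
tcp_rot: [-1.557, -0.008, -1.482]
contact_force: [0.1, -0.0, 0.3]
grip_width: 0.9
```

Request:
send_rows([
  [[-1,6,-3],[-0.8,0,0],0],
  [[-1,1,-4],[0,0,0],0],
  [[0,0,-4],[0,0,0],0],
])

```text
time: 5.18
tool_pos: [627.0, 7.3, 206.5]
tcp_rot: [-1.566, -0.01, -1.482]
contact_force: [5.9, -1.4, 0.3]
grip_width: 0.3
```

Request:
send_rows([
  [[0,1,-4],[0,0,0],0],
  [[0,0,-4],[0,0,0],0],
  [[0,0,-4],[0,0,0],0],
])

```text
time: 5.55
tool_pos: [618.6, 4.9, 206.9]
tcp_rot: [-1.555, -0.013, -1.482]
contact_force: [5.8, -1.1, -1.6]
grip_width: 0.7
```

Request:
send_rows([
  [[0,1,-4],[-0.8,0,0],0],
  [[-1,0,-4],[0,0,0],0],
  [[-1,0,-4],[0,0,0],0],
  [[-1,0,-3],[0,0,0],0],
])

```text
time: 6.05
tool_pos: [609.1, 3.9, 207.7]
tcp_rot: [-1.554, -0.019, -1.483]
contact_force: [6.7, -2.1, -1.5]
grip_width: 0.1
```

Request:
send_rows([
  [[-1,1,-3],[-0.8,0,0],0],
  [[-1,0,-3],[0,0,0],0],
  [[-1,0,-3],[0,0,0],0],
])

```text
time: 6.42
tool_pos: [604.8, 3.4, 208.0]
tcp_rot: [-1.555, -0.024, -1.484]
contact_force: [7.8, -2.5, -2.3]
grip_width: 0.3
```

Request:
send_rows([
  [[-1,1,-3],[-0.8,0,0],0],
  [[-1,0,-3],[0,0,0],0],
  [[-1,0,-3],[0,0,0],0],
])

```text
time: 6.8
tool_pos: [600.9, 3.0, 208.2]
tcp_rot: [-1.555, -0.03, -1.485]
contact_force: [7.6, -2.2, -2.8]
grip_width: 0.6
```

Request:
send_rows([
  [[-1,1,-3],[-0.8,0,1],0],
  [[-1,0,-3],[0,0,0.5],0],
  [[-1,0,-3],[0,0,0.5],0],
])

```text
time: 7.18
tool_pos: [597.6, 2.8, 208.8]
tcp_rot: [-1.553, 0.001, -1.485]
contact_force: [11.6, -2.9, -5.5]
grip_width: 0.3
```

Run:
```python
from plant import bot,viewer
import cv2
for c in("scene","top"): cv2.imwrite(f"pics/{c}3.png",cv2.resize(viewer.capture(c)[150:290,230:450],None,fx=3.5,fy=3.5))
o=bot.get_obs();print(o["tool_pos"],o["tcp_rot"],o["contact_force"])
```

```text
[597.6839216    2.82723635 208.74790367] [-1.55305157e+00  7.90653876e-04 -1.48512267e+00] [ 9.79374161 -1.82851232 -2.53781967]
```

View pics/scene3.png

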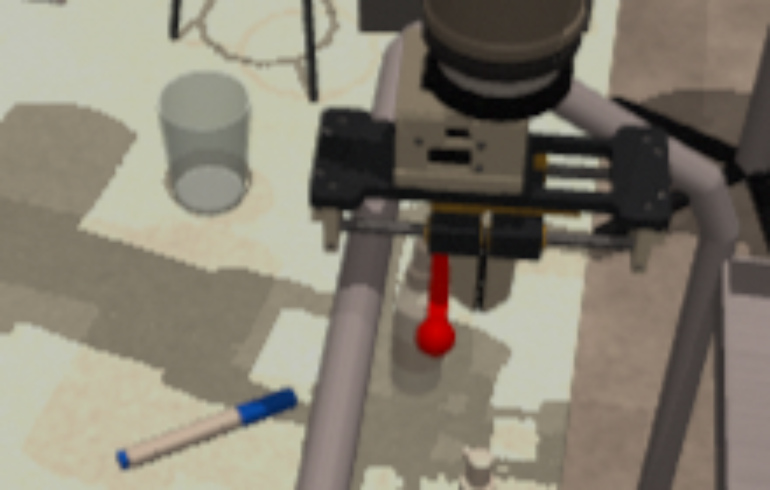

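View pics/top3.png

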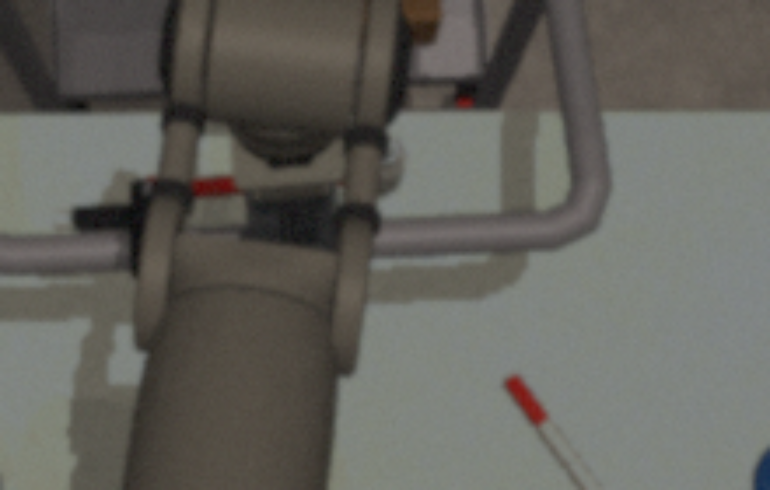

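Run:
```python
from plant import viewer
from h import *
s=viewer.camera_model("scene")
im=cv2.imread("pics/scene3.png");h=cv2.cvtColor(im,cv2.COLOR_BGR2HSV)
red=((h[...,0]<8)|(h[...,0]>172))&(h[...,1]>150)&(h[...,2]>60); red[:312]=0; red[:,:380]=0;red[:,500:]=0
p=np.argwhere(red).mean(0)[::-1]/3.5+[230,150]; b=ray(s,p,200); print(p,b)
for th in(0,.2,.25,.27,.3,.33):
    a=.3787-th; print(th,proj(s,[568.5+140*np.sin(a),96.3-140*np.cos(a),200]))
```

```text
[354.30736886 245.5269631 ] [579.63046378 -44.10704514 200.        ]
0 [[375.57523455 244.77944487]]
0.2 [[361.45389203 245.59320476]]
0.25 [[357.87846459 245.46533894]]
0.27 [[356.4491261 245.3771031]]
0.3 [[354.3083487  245.20517819]]
0.33 [[352.17368361 244.98599515]]
```

The ball shows at pixel (354.3, 245.5). That corresponds to a lever angle of 0.30 rad, so it is at the stop. I'll push a little harder to confirm, then hold.

Request:
send_rows([
  [[-1,1,-4],[-0.5,0,0],0],
  [[-1,0,-4],[0,0,0],0],
  [[0,0,-4],[0,0,0],0],
])

```text
time: 7.65
tool_pos: [597.3, 2.6, 209.3]
tcp_rot: [-1.532, -0.003, -1.487]
contact_force: [18.1, 3.5, -9.0]
grip_width: 0.5
```

Request:
send_rows([
  [[0,0,20],[-1,0,0],0],
  [[-1,1,20],[-1,0,0],0],
  [[-1,1,15],[0,0,0],0],
  [[0,0,0],[0,0,0],0],
  [[0,0,0],[0,0,0],0],
  [[0,0,0],[0,0,0],0],
])

```text
time: 8.4
tool_pos: [652.3, 10.8, 208.0]
tcp_rot: [-1.569, -0.0, -1.487]
contact_force: [0.2, 0.2, -0.0]
grip_width: 0.3
```

Run:
```python
from plant import bot,viewer
from h import *
im=viewer.capture("scene"); s=viewer.camera_model("scene")
cv2.imwrite("pics/scene4.png",cv2.resize(im[150:290,230:450],None,fx=3.5,fy=3.5))
o=bot.get_obs();print(o["time"],o["tool_pos"],o["tcp_rot"],o["contact_force"])
```

```text
8.45 [652.35674328  10.74466369 208.1040709 ] [-1.56853764e+00 -1.21604591e-05 -1.48682707e+00] [ 0.1288125  -0.03084305 -0.79762288]
```

View pics/scene4.png

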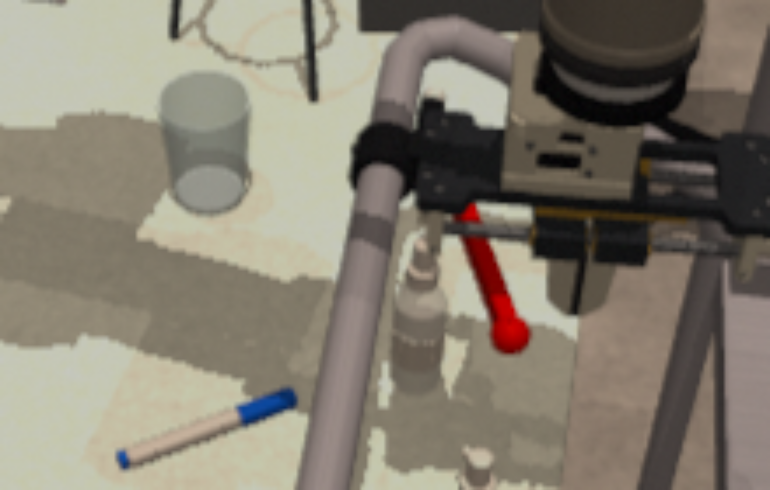

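The ball is back at pixel (375.7, 245.4), which is the rest position, so the lever has sprung fully out. Now the second press.

Request:
send_rows([
  [[0,1,-10],[0,0,0],0],
  [[0,1,-10],[0,0,0],0],
  [[0,0,-5],[0,0,0],0],
  [[0,0,-4],[-0.5,0,0],0],
  [[0,0,-4],[-0.5,0,0.3],0],
  [[0,0.5,-4],[-0.5,0,0.3],0],
  [[-1,0.5,-4],[-0.5,0,0.3],0],
  [[-1,0.5,-4],[-0.5,0,0.3],0],
])

```text
time: 9.45
tool_pos: [610.5, 6.1, 207.8]
tcp_rot: [-1.595, 0.015, -1.488]
contact_force: [6.8, -2.8, -2.0]
grip_width: 0.3
```

Request:
send_rows([
  [[0,0.5,-4],[0,0,0],0],
  [[0,0.5,-4],[0,0,0],0],
  [[0,0.5,-4],[0,0,0],0],
  [[0,0.5,-4],[0,0,0],0],
  [[0,0.5,-4],[0,0,0],0],
])

```text
time: 10.07
tool_pos: [597.5, 3.1, 208.1]
tcp_rot: [-1.575, 0.012, -1.488]
contact_force: [13.4, 0.9, -3.0]
grip_width: 0.2
```

Request:
send_rows([
  [[0,0.5,-4],[0,0,0],0],
  [[0,0,-5],[0,0,0],0],
])

```text
time: 10.32
tool_pos: [597.0, 3.1, 208.8]
tcp_rot: [-1.552, 0.011, -1.489]
contact_force: [24.5, 3.3, -15.0]
grip_width: 0.2
```

Run:
```python
from plant import bot,viewer
from h import *
for i in range(10):
    im=viewer.capture("scene"); o=bot.get_obs();print(o["time"],o["tool_pos"].round(1),o["contact_force"].round(1))
cv2.imwrite("pics/scene5.png",im)
h=cv2.cvtColor(im,cv2.COLOR_BGR2HSV)
red=((h[...,0]<8)|(h[...,0]>172))&(h[...,1]>150)&(h[...,2]>60); m=np.zeros_like(red);m[239:256,339:375]=1
print(np.argwhere(red&m).mean(0)[::-1])
```

```text
10.375 [597.1   3.1 208.8] [ 22.4   2.9 -12.5]
10.425 [597.1   3.1 208.7] [ 22.1   2.8 -12. ]
10.475 [597.1   3.  208.7] [ 22.5   2.8 -11.9]
10.525 [597.1   3.1 208.7] [ 22.1   3.5 -10.9]
10.575 [597.1   3.1 208.7] [ 22.3   2.4 -11.8]
10.625 [597.1   3.1 208.7] [ 23.5   2.3 -12.2]
10.675 [597.1   3.1 208.7] [ 22.7   2.9 -11.2]
10.725 [597.1   3.1 208.7] [ 22.6   2.7 -11.1]
10.775 [597.1   3.1 208.7] [ 21.8   2.7 -10.9]
10.825 [597.1   3.1 208.7] [ 22.6   2.8 -10.6]
[353.92727273 245.02727273]
```

View pics/scene5.png

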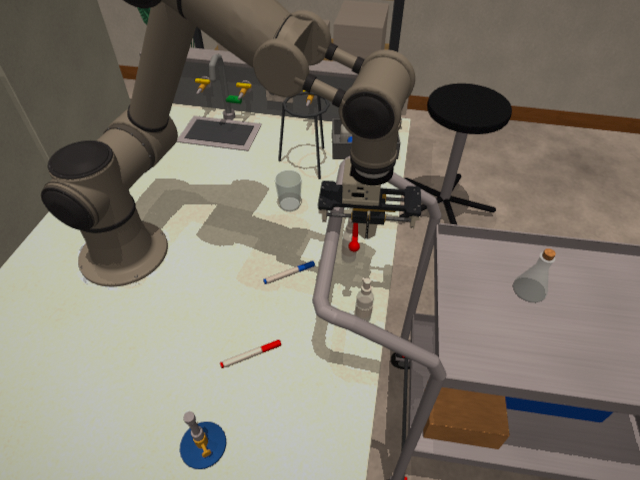

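The lever is held steady at its stop with about 25 N, and the ball is at pixel (353.9, 245.0). Everything standing by is where it was, so I'm handing the job in.

Run:
```python
from plant import bot
print(bot.close_job()); o=bot.get_obs(); print(o["time"],o["tool_pos"],o["contact_force"])
```

```text
the job is handed in; nothing more can be done
None
the job is handed in; nothing more can be done
```

I pressed the brake lever to its stop with the backs of the closed fingers, let it spring right out, then pressed it in again. The job is handed in with the lever held at the stop; no verdict was reported.

| Stage | Ball at lever end, scene camera (pixels) | Lever angle from the picture | Force on the tool |
|---|---|---|---|
| First press | (354.3, 245.5) | 0.30 rad | about 10 N, then about 20 N with no further movement |
| Released | (375.7, 245.4) | 0, at rest | below 1 N, fingers clear |
| Second press, held | (353.9, 245.0) | just over 0.30 rad, within measuring error | about 25 N, steady over 0.5 s |

- **Bar and trolley:** I kept the fingers and gripper clear of both. Force on them can't be read separately from force on the lever, so this rests on the geometry and pictures only.
- **Loose items:** in the last picture everything I could see stood where it had been at the start. The spray bottle under the lever was partly hidden by the gripper, but it had not moved in the picture taken after the first press.
- **Arm drift:** the arm drifted up to about 10 mm sideways and tilted about 2 degrees under load. I corrected for this on the way, and the force stayed well under the 45 N limit at every reading.

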